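# Stop the plate stand rocking on the microscope and load the deep-well plate

### The job

The steel plate stand on the microscope is rocking because it is twisted out of its seat: turn it on its base by the red handle, without lifting it out of the dish, until all four feet are down and it no longer rocks, and let go of it. Then take the white deep-well plate from its cooling block and set it down, without dropping it, flat on the stand between the corner tabs, under the lamp head. Do not bump the lamp head, do not tip the stand or plate over, and leave the other things on the bench where they are.

Things in the scene. Friction and masses are not known exactly. Their poses are not given: they have to be found in the camera images.
- seat (a point): Centre of the floor of the round dark steel seat dish (inside 166 mm, outside 190 mm, rim 10 mm above the floor) on the black stage (220 x 220 mm, top 140 mm above the bench) of a white inverted microscope; floor 6 mm above the stage; z up. The stand is seated with its x axis along this x axis or a quarter turn away, within about 3 degrees and 3 mm; in the first case its handle points along this -x.
- gap_left (a point): Middle of the gap (21 mm wide, 70 mm from the seat's centre, at 135 degrees anticlockwise from the seat's +x) between two blue raised lands on the dish floor. Lands: 5 mm high, radii 58 to 80 mm, from 9 to 45 degrees on either side of each gap. One foot of the stand goes down in each gap, the other two on the bare floor in between. Point on the floor.
- gap_right (a point): Middle of the opposite, equal gap, at -45 degrees from the seat's +x, with the other two blue lands on either side. Point on the floor.
- column (a point): Foot of the microscope's white column, bench level: 100 mm along x, 70 mm along y, 410 mm tall, on the seat's +y side; this point is its centre, 165 mm from the seat's axis. A lamp arm, 66 mm wide, underside 370 mm above the bench, reaches from it over the seat.
- lamp_bottom (a point): Centre of the underside of the black round lamp head (60 mm diameter, 75 mm tall), fixed above the seat, 297 mm above the bench, 65 mm above the top of a loaded plate. A tool pointing straight down would hit it while loading: lean it 35 to 45 degrees back towards the robot and hold the plate's sides about 35 mm from its centre on the robot's side.
- stand_top (a point): Centre of the top of the loose steel plate stand (0.5 kg), 50 mm above the bottoms of its feet; x along its length, handle to -x. The plate lies here, long side along x, between corner tabs 6 mm high that leave 126 x 66 mm; top 134 x 52 mm. Feet: four rubber balls, 14 mm, at x, y = +-49.5 mm.
- stand: The plate stand as a whole; origin between the bottoms of the feet, 50 mm below the top. At the start it is turned 14 to 29 degrees anticlockwise from seated: two opposite feet ride on the blue lands, the middle is 5 mm too high, it leans about 4 degrees and rocks. Turn it clockwise until the feet are over the gaps; released, it drops 5 mm and stands level.
- stand_handle (a point): Grip point of the stand's red handle: a bar 12 mm wide (stand's y), 14 mm high, reaching from 67 to 137 mm from the stand's centre along its -x; this point is 110 mm from the centre, at mid height, 43 mm above the bottoms of the feet. Axes as the stand's.
- plate_centre (a point): Centre of the white deep-well plate with grey wells on top: a rigid block 120 (x) x 60 (y) x 36 (z) mm, 0.15 kg, alike after a half turn. Grip it across its 60 mm width. It lies on one of two fixed aluminium cooling blocks (110 x 48 x 30 mm high), sides parallel, overhanging the block 6 mm on either long side.
- tip_box_centre (a point): Centre of the orange tip box with a clear lid, 112 x 60 x 36 mm, on the other cooling block: leave it.
- amber_bottle_centre (a point): Centre of the amber bottle, 70 mm in diameter, 150 mm tall: leave it.
- clear_bottle_centre (a point): Centre of the clear bottle with a blue cap, 60 mm in diameter, 120 mm tall: leave it.
- beaker_centre (a point): Centre of the glass beaker, 70 mm in diameter, 90 mm tall: leave it.
- plate: The white plate as a whole; origin at the centre of its underside.
- lamp_head: The lamp head as a whole; origin at the centre of its underside.
Not all that is in view belongs to the job. Leave any green or pink look-alike of the plate alone. Leave any pink look-alike of the stand alone.

How it is judged:
By the outcome, as a careful person would: the job done as asked, in the order asked, and still so for the second after the job is handed in, with the robot touching nothing.
It also fails if it takes over 64 s, if anything falls off the work surface, if the arm or the gripper's body presses on something with over 40 N, if the wrist force passes 120 N, or if a joint passes its speed limit or range.

### The arm

A 6-joint arm with a two-finger parallel gripper is mounted at the origin on the work surface. World frame = base frame: x ahead of the robot, y to its left, z up, the work surface at z = 0. Lengths are in m, angles in rad, forces in N, time in s.
With the tool pointing down it reaches from about 0.25 to 0.85 m from the base axis. Payload 12.5 kg.
Tool frame: the origin (TCP) lies at the very end of the fingers, on their centre line; the grasp point (between the pads) lies 19 mm behind it (manip.grasp_offset is the distance from the TCP to the grasp point, in m); z points along the fingers, y is the direction in which the jaws open and shut (so a half turn about z gives the same grasp; the last joint's range is limited). The gripper opens to 93 mm and grips with 3 to 60 N. Pads are 15 mm wide; open, the fingers measure 128 mm over their backs; the gripper's body (75 mm by 188 mm) begins 65 mm behind the grasp point.
Start: joints at [-1.254, 0.351, 1.652, -0, 1.139, -0.085], TCP at [0.215, -0.506, 0.219] pointing down, gripper open.
Joint ranges: [-2.75, 2.75], [-0.79, 2.1], [0.01, 2.65], [-1.57, 4.71], [0.07, 3.14], [-2.87, 2.87]. Speed limits (rad/s): [2.22, 2.22, 2.79, 3.14, 3.14, 3.14].

### API

Orientations are given as [roll, pitch, yaw] about the fixed x, y, z axes, in that order (R = Rz(yaw) Ry(pitch) Rx(roll)).
In Python, from bench import manip gives the robot as it stands. The module is installed in compiled form; this text tells all that it offers.
- The arm moves only by the tool step_arm, never from a script. Its arguments are lists of equal length, an entry for each row: "translation": the shift along the tool's x, y, z in mm, a list of three; "rot": the turn, a rotation vector about the tool's x, y, z in rad, a list of three. A call has 1 to 12 rows; each row shifts and turns the commanded pose from where the row before left it, along the tool's axes as they then stand; what a row does not reach is not made up. A row lasts 1/12 s, in which the tool goes at most 41.7 mm and 7.16 degrees, less where a joint would pass 70% of its speed; a pose out of reach is approached as far as the arm can. A call with a gripper value outside its range is refused whole. "claw" is the opening, from 0 (shut) to 1 (fully open), set as the call begins (left out, the last holds). The fingers move at their own pace and stop on an object; "squeeze" is the grip in N (left out, the last holds). Time passes only in rows, so rows that do not move let the fingers close. It gives the time, the measured TCP pose, the force and the opening at its end, in the units of the state.
- manip.state(): the state, without advancing time (a new reading comes with each control period).
- manip.get_image(name): name is "scene" or "top"; returns a dict with "frame" (480x640x3 uint8, blue, green, red), "K" (3x3 intrinsics, pixels), "T" (4x4, takes a point from camera to world coordinates). Camera axes: x right, y down, z forward; pixel columns grow to the right and rows downward; lengths in m; the calibration is good to about 2 mm. A picture is of the moment at which its call begins. There is no depth.
- manip.job_done(): hands the job in, once; it reports no verdict.
The state is a dict: "clock": time; "qpos": joint angles; "qvel": joint speeds; "joint_torque": joint torques, N m; "tcp_pos": TCP position; "tcp_rot": TCP orientation; "wrist_force": force on the tool from outside, world axes, zero at the start; "moment": the same for the moment, N m; "grip_width": finger opening in m.
Only numpy, scipy, OpenCV 4.12 (cv2) and the standard library are available. Lean on these libraries where they do the work, as an engineer would, in place of code of your own. Each camera call takes 0.05 s, during which the arm holds its last target. There are 200 camera calls.

## Working session

There is one attempt and no reset: what is moved stays moved. The work goes in short steps, Python scripts to look and compute and a tool call to move; the robot and the scene stay as the last step left them, time stands still between calls to the robot, and variables do not carry over. Pictures are saved under pics/ and viewed, about 8 in all and at most 12, crops included, and the job is handed in when it is done.

Besides the shell and the picture viewer there is one more tool, called after "Call:" as name(argument=value, ...) on one line, values as JSON. step_arm: Moves the arm, as the interface text tells. Its arguments: {"type":"object","properties":{"translation":{"type":"array"},"rot":{"type":"array"},"claw":{"type":"number"},"squeeze":{"type":"number"}},"required":["translation","rot"]}

```bash
mkdir -p pics; python3 - <<'E'
from bench import manip
import cv2,numpy as np
for n in("scene","top"):
    d=manip.get_image(n); cv2.imwrite(f"pics/{n}0.png",d["frame"]); np.savez(f"{n}.npz",K=d["K"],T=d["T"]); print(n,d["K"].round(1).tolist(),d["T"].round(4).tolist())
print(manip.state(),manip.grasp_offset)
E
```

```text
scene [[478.3, 0.0, 323.2], [0.0, 478.3, 247.7], [0.0, 0.0, 1.0]] [[0.7245, 0.5388, -0.43, 1.1318], [0.6893, -0.565, 0.4534, -0.588], [0.0013, -0.6249, -0.7807, 1.2443], [0.0, 0.0, 0.0, 1.0]]
top [[544.8, 0.0, 326.6], [0.0, 544.8, 243.0], [0.0, 0.0, 1.0]] [[0.0068, -0.9945, 0.1042, 0.3684], [-0.9999, -0.008, -0.0119, 0.0646], [0.0126, -0.1041, -0.9945, 1.619], [0.0, 0.0, 0.0, 1.0]]
{'clock': 0.1, 'qpos': array([-1.25362016e+00,  3.51192188e-01,  1.65234974e+00,  4.19474371e-05,
        1.13908371e+00, -8.45908373e-02]), 'qvel': array([-0.00093089, -0.00090262, -0.00124326,  0.00176039, -0.00068544,
        0.00145364]), 'joint_torque': array([ 9.54104576e-05, -4.98026097e+01, -2.85704631e+01,  6.99884025e-02,
        2.38476950e-02, -5.88012881e-05]), 'tcp_pos': array([ 0.21501851, -0.50590083,  0.21815381]), 'tcp_rot': array([-3.14056657e+00, -1.25221750e-04,  4.01749370e-01]), 'wrist_force': array([-0.9017751 ,  0.74375125,  0.15601551]), 'moment': array([ 0.03382829,  0.03515651, -0.03144168]), 'grip_width': 0.09286975814005019} 0.0188
```

View pics/scene0.png

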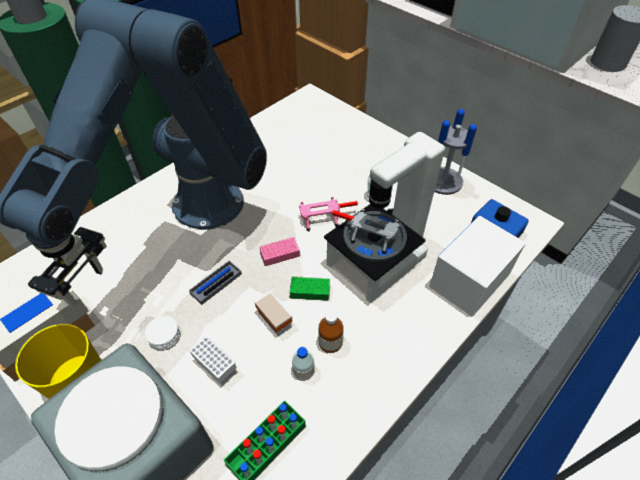

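View pics/top0.png

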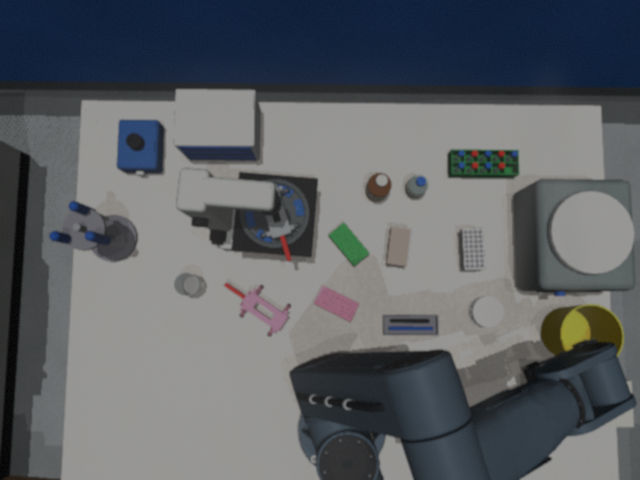

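The scene image shows the white plate with grey wells at (213,358), and it is at (472,249) in the top image. The tip box is at (273,314) in scene. The green block at (310,289) and the pink block at (280,250) are look-alikes, as is the pink stand at (325,210). The steel stand with the red handle is on the stage, at top (278,215). I'll enlarge both targets to confirm.

```bash
python3 - <<'E'
import cv2,numpy as np
t=cv2.imread("pics/top0.png"); s=cv2.imread("pics/scene0.png")
r=lambda im,x,y,w,h,W,H:cv2.resize(im[y:y+h,x:x+w],(W,H),interpolation=cv2.INTER_CUBIC)
a=np.hstack([r(t,225,165,100,110,400,440),r(t,440,215,60,66,400,440)])
cv2.imwrite("pics/c1.png",a)
b=np.hstack([r(s,315,170,120,110,480,440),r(s,180,325,70,66,320,302) if 0 else r(s,180,325,70,96,320,440)])
cv2.imwrite("pics/c2.png",b)
E
```

```text
(no output)
```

View pics/c1.png

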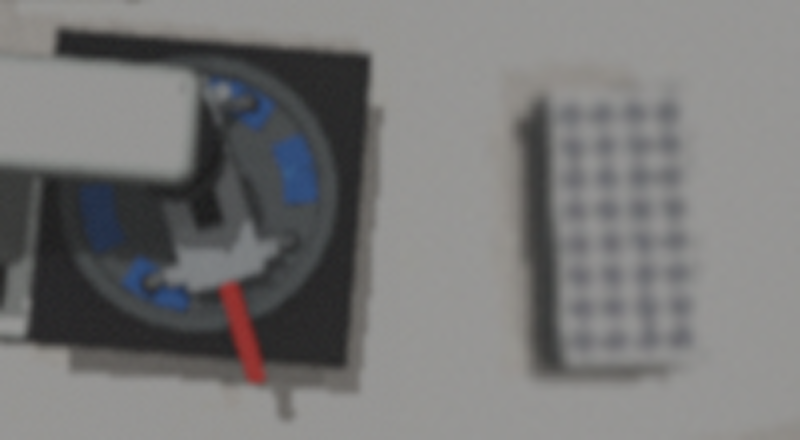

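View pics/c2.png

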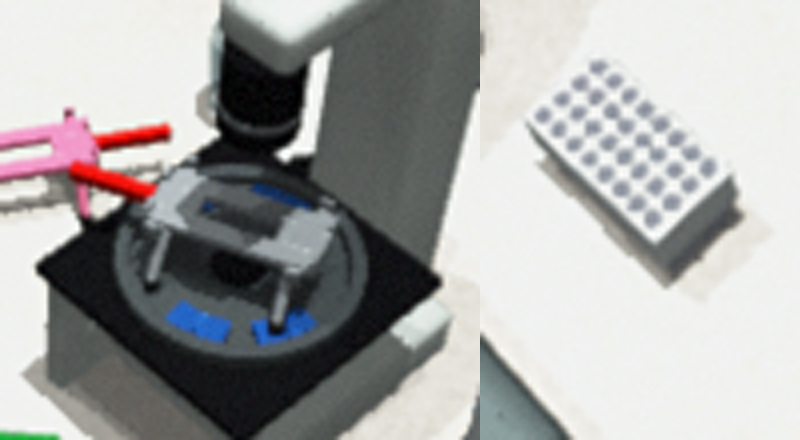

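The crops confirm both targets:
- **Plate:** the only white one with grey wells. Its top-face corners in c1 are about (547,92), (683,95), (692,363) and (563,367).
- **Stand:** steel, with its red handle running from (230,283) to (260,382) in c1. Two feet are on the blue lands.
- **Stage corners in c1:** (58,32), (370,55), (348,366), (28,342).

```bash
cat > h.py <<'E'
import cv2,numpy as np
C={n:np.load(f"{n}.npz") for n in("top","scene")}
def ray(n,px,z):
    K,T=C[n]["K"],C[n]["T"]; px=np.atleast_2d(px).astype(float)
    d=np.c_[px,np.ones(len(px))]@np.linalg.inv(K).T@T[:3,:3].T; o=T[:3,3]
    return o+d*((z-o[2])/d[:,2])[:,None]
def proj(n,P):
    K,T=C[n]["K"],C[n]["T"]; c=(np.atleast_2d(P)-T[:3,3])@T[:3,:3]; u=c@K.T; return u[:,:2]/u[:,2:]
def rect(pts):
    (c,s,a)=cv2.minAreaRect((np.array(pts)[:,:2]*1000).astype(np.float32)); return np.round(c,1),np.round(s,1),round(a,1)
E
python3 - <<'E'
from h import *
t=cv2.imread("pics/top0.png"); s=cv2.imread("pics/scene0.png")
tc=lambda L:np.array(L)/4+[225,165]-.375
st=ray("top",tc([(58,32),(370,55),(348,366),(28,342)]),.14); print("stage",(st.mean(0)*1000).round(1),rect(st))
e=st-np.roll(st,1,0);print("edge ang",np.degrees(np.arctan2(e[:,1],e[:,0])).round(1))
ss=ray("scene",np.array([(40,268),(440,283),(238,438)])/4+[315,170],.14);print("stage scene corners",(ss[:,:2]*1000).round(0).tolist(),(st[:,:2]*1000).round(0).tolist())
pc=np.array([(547,92),(683,95),(692,363),(563,367)])-[400,0]
pl=ray("top",pc/6.667+[440,215]-.4,.066);print("plate",(pl.mean(0)*1000).round(1),rect(pl),(pl[:,:2]*1000).round(0).tolist())
ps=np.array([(590,55),(735,175),(660,245),(527,125)])-[480,0]
p2=ray("scene",ps*[70/320,96/440]+[180,325],.066);print("plate scene",(p2[:,:2]*1000).round(0).tolist(),rect(p2))
for n,im,roi in(("top",t,(275,225,30,40)),("scene",s,(320,200,45,30))):
    hsv=cv2.cvtColor(im,cv2.COLOR_BGR2HSV); m=((hsv[...,0]<7)|(hsv[...,0]>173))&(hsv[...,1]>150)&(hsv[...,2]>60)
    x,y,w,h=roi; ys,xs=np.nonzero(m[y:y+h,x:x+w]); p=np.c_[xs+x,ys+y]
    print(n,len(p),rect(ray(n,p,.198)),(ray(n,p,.198).mean(0)*1000).round(1))
b=cv2.cvtColor(t,cv2.COLOR_BGR2HSV); m=(abs(b[...,0].astype(int)-110)<12)&(b[...,1]>140)
k,l,stt,cen=cv2.connectedComponentsWithStats(m[165:275,225:325].astype(np.uint8))
for i in range(1,k):
    if stt[i,4]>8: print("land",stt[i,4],(ray("top",cen[i]+[225,165],.151)[0]*1000).round(1))
E
```

```text
stage [602.1 189.4 140. ] (array([602.2, 189.2]), array([218.2, 216. ]), 86.1)
edge ang [ -4.1 -93.7 176.5  86.1]
stage scene corners [[499.0, 87.0], [726.0, 283.0], [707.0, 70.0]] [[717.0, 290.0], [703.0, 75.0], [487.0, 88.0], [502.0, 305.0]]
plate [ 517.5 -373.9   66. ] (array([ 518.3, -374.7]), array([119. ,  58.9]), 2.2) [[577.0, -343.0], [576.0, -402.0], [460.0, -403.0], [458.0, -348.0]]
plate scene [[462.0, -357.0], [585.0, -346.0], [587.0, -403.0], [472.0, -410.0]] (array([ 526. , -379.7]), array([123. ,  56.7]), 4.8)
top 100 (array([503.6, 155.9]), array([61.6, 13.2]), 19.2) [504.6 156.1 198. ]
scene 161 (array([496.6, 171. ]), array([65.4, 78.2]), 31.7) [502.8 166.  198. ]
land 15 [658.8 150.8 151. ]
land 86 [619.3 123.7 151. ]
land 18 [547.5 230.7 151. ]
land 20 [531.9 208.3 151. ]
```

```bash
cat >> h.py <<'E'
from scipy.spatial.transform import Rotation as R
def goto(s,pos,rpy):
    "tool-frame translation (mm, before turning) and rotvec still to go, TCP"
    A=R.from_euler("xyz",s["tcp_rot"]); B=R.from_euler("xyz",rpy)
    d=A.inv().apply(np.array(pos)-s["tcp_pos"])*1000; r=(A.inv()*B).as_rotvec()
    print("trans",d.round(1),"rot",r.round(4),"| clock",round(s["clock"],2),"pos",(s["tcp_pos"]*1000).round(1),"rpy",np.degrees(s["tcp_rot"]).round(2),"F",s["wrist_force"].round(1),"w",round(s["grip_width"]*1000,1))
E
python3 - <<'E'
from h import *; from bench import manip
goto(manip.state(),[.4976,.1533,.270],[np.pi,0,np.radians(19.2)])
E
```

```text
trans [ 517.9 -496.3  -51.3] rot [-0.001  -0.0001  0.0666] | clock 0.1 pos [ 215.  -505.9  218.2] rpy [-1.7994e+02 -1.0000e-02  2.3020e+01] F [-0.9  0.7  0.2] w 92.9
```

Call:
step_arm(translation=[[0,0,-26],[0,0,-25],[15,-14,0],[26,-25,0],[26,-25,0],[26,-25,0],[26,-25,0],[26,-25,0],[26,-25,0],[26,-25,0],[26,-25,0],[26,-25,0]], rot=[[0,0,0],[0,0,0],[0,0,0],[0,0,0],[0,0,0],[0,0,0],[0,0,0],[0,0,0],[0,0,0],[0,0,0],[0,0,0],[0,0,0]], claw=0.6, squeeze=12)

```text
clock: 1.1
tcp_pos: [0.3509, -0.1871, 0.2696]
tcp_rot: [-3.142, -0.0, 0.401]
wrist_force: [0.4, -0.7, 0.5]
grip_width: 0.0556
```

Call:
step_arm(translation=[[26,-25,0],[26,-25,0],[26,-25,0],[26,-25,0],[26,-25,0],[26,-25,0],[26,-25,0],[26,-25,0],[26,-25,0],[15,-15,0],[0,0,0],[0,0,0]], rot=[[0,0,0],[0,0,0],[0,0,0],[0,0,0],[0,0,0],[0,0,0],[0,0,0],[0,0,0],[0,0,0],[0,0,0],[0,0,0.067],[0,0,0]])

```text
clock: 2.1
tcp_pos: [0.486, 0.1304, 0.269]
tcp_rot: [-3.141, 0.001, 0.334]
wrist_force: [-0.8, 0.0, -0.4]
grip_width: 0.056
```

```bash
python3 - <<'E'
from h import *; from bench import manip
goto(manip.state(),[.4976,.1533,.174],[np.pi,0,np.radians(19.2)]); print(manip.state()["qpos"].round(2))
t=manip.get_image("top")["frame"];s=manip.get_image("scene")["frame"]
cv2.imwrite("pics/m1.png",np.hstack([cv2.resize(t[150:290,215:335],(400,467)),cv2.resize(s[140:260,290:390],(400,467))]))
E
```

```text
trans [ 18.5 -17.8  95. ] rot [-0.0002  0.0012 -0.0013] | clock 2.1 pos [486.  130.4 269. ] rpy [-1.7999e+02  7.0000e-02  1.9130e+01] F [-0.8  0.  -0.4] w 56.0
[ 0.17  0.22  1.71 -0.    1.22  1.41]
```

View pics/m1.png

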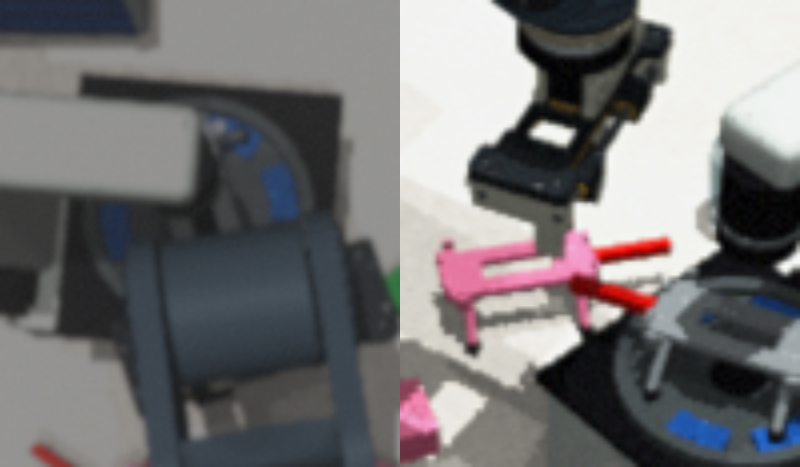

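The gripper, at about (540,190) in the right half, hovers short of the red handle at (610,290). Everything else is unchanged. Next I finish the lateral approach and go down.

Call:
step_arm(translation=[[9,-9,0],[9.5,-9,0],[0,0,0],[0,0,15],[0,0,20],[0,0,20],[0,0,15],[0,0,15],[0,0,10],[0,0,0],[0,0,0]], rot=[[0,0,0],[0,0,0],[0,0,0],[0,0,0],[0,0,0],[0,0,0],[0,0,0],[0,0,0],[0,0,0],[0,0,0],[0,0,0]])

```text
clock: 3.12
tcp_pos: [0.4978, 0.1526, 0.1747]
tcp_rot: [-3.142, 0.0, 0.335]
wrist_force: [0.7, 0.3, 0.4]
grip_width: 0.0561
```

Call:
step_arm(translation=[[0,0,0],[0,0,0],[0,0,0],[0,0,0],[0,0,0],[0,0,0],[0,0,0],[0,0,0]], rot=[[0,0,0],[0,0,0],[0,0,0],[0,0,0],[0,0,0],[0,0,0],[0,0,0],[0,0,0]], claw=0, squeeze=8)

```text
clock: 3.78
tcp_pos: [0.4976, 0.1524, 0.1747]
tcp_rot: [3.141, 0.0, 0.335]
wrist_force: [0.3, -2.1, 1.1]
grip_width: 0.0122
```

```bash
python3 - <<'E'
from h import *; from bench import manip
s=manip.state()
# turn about seat axis: final handle pose
for ang,(cx,cy) in ((-3.8,(602,189.4)),):
    a=np.radians(ang); goto(s,[(cx-110*np.cos(a))/1e3,(cy-110*np.sin(a))/1e3,s["tcp_pos"][2]],[np.pi,0,a])
t=manip.get_image("scene")["frame"];cv2.imwrite("pics/m2.png",cv2.resize(t[150:270,310:430],(600,600)))
E
```

```text
trans [  9.5 -43.6  -0. ] rot [2.000e-04 2.000e-04 4.012e-01] | clock 3.78 pos [497.6 152.4 174.7] rpy [1.7999e+02 1.0000e-02 1.9190e+01] F [ 0.3 -2.1  1.1] w 12.2
```

View pics/m2.png

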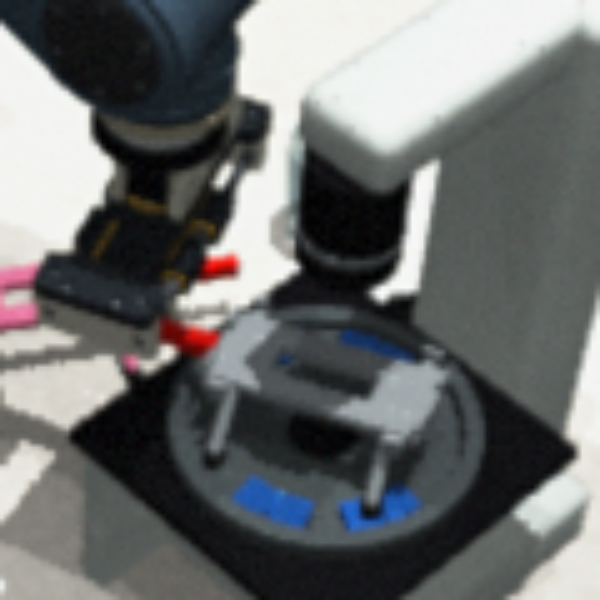

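The handle is held at 12.2 mm opening; the feet at (375,505) ride on the blue land. Now I turn it about the seat axis.

Call:
step_arm(translation=[[0.1,-4.4,0],[0.1,-4.4,0],[0.1,-4.4,0],[0.1,-4.4,0],[0.1,-4.4,0],[0.1,-4.4,0],[0.1,-4.4,0],[0.1,-4.4,0],[0.1,-4.4,0],[0.1,-4.4,0],[0,0,0],[0,0,0]], rot=[[0,0,0.04],[0,0,0.04],[0,0,0.04],[0,0,0.04],[0,0,0.04],[0,0,0.04],[0,0,0.04],[0,0,0.04],[0,0,0.04],[0,0,0.04],[0,0,0],[0,0,0]])

```text
clock: 4.83
tcp_pos: [0.4919, 0.1961, 0.1748]
tcp_rot: [-3.141, -0.0, -0.064]
wrist_force: [-2.1, 2.0, 1.9]
grip_width: 0.012
```

```bash
python3 - <<'E'
from h import *; from bench import manip
s=manip.state()
a=np.radians(-3.8); goto(s,[(602-110*np.cos(a))/1e3,(189.4-110*np.sin(a))/1e3,s["tcp_pos"][2]],[np.pi,0,a]); print(s["moment"].round(2))
t=manip.get_image("scene")["frame"];cv2.imwrite("pics/m3.png",cv2.resize(t[150:270,310:430],(600,600)))
E
```

```text
trans [ 0.3 -0.6  0. ] rot [-0.0005 -0.0001  0.0025] | clock 4.83 pos [491.9 196.1 174.8] rpy [-179.97   -0.     -3.65] F [-2.1  2.   1.9] w 12.0
[ 0.37  0.17 -0.02]
```

View pics/m3.png

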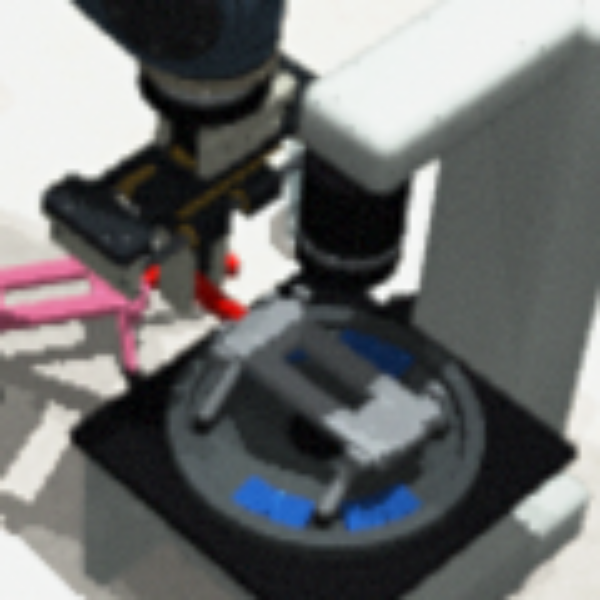

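The near foot is at (322,515), between the two blue lands. I lower 4 mm, release and lift clear.

Call:
step_arm(translation=[[0,0,1],[0,0,1.5],[0,0,1.5],[0,0,0],[0,0,0]], rot=[[0,0,0],[0,0,0],[0,0,0],[0,0,0],[0,0,0]])

```text
clock: 5.3
tcp_pos: [0.4914, 0.1957, 0.1706]
tcp_rot: [3.142, 0.001, -0.064]
wrist_force: [-3.4, 1.1, 5.1]
grip_width: 0.0119
```

Call:
step_arm(translation=[[0,0,0],[0,0,0],[0,0,0],[0,0,0],[0,0,0],[0,0,-5],[0,0,-15],[0,0,-25],[0,0,-30],[0,0,-25],[0,0,0]], rot=[[0,0,0],[0,0,0],[0,0,0],[0,0,0],[0,0,0],[0,0,0],[0,0,0],[0,0,0],[0,0,0],[0,0,0],[0,0,0]], claw=0.6)

```text
clock: 6.22
tcp_pos: [0.4937, 0.1964, 0.2759]
tcp_rot: [-3.139, -0.007, -0.065]
wrist_force: [-0.1, 0.5, 0.1]
grip_width: 0.0562
```

```bash
python3 - <<'E'
from h import *; from bench import manip
L=np.radians(42);Y=np.radians(3)
s=manip.state();goto(s,[.40,0,.28],[np.pi,0,-.064])
t=manip.get_image("scene")["frame"];cv2.imwrite("pics/m4.png",cv2.resize(t[160:280,320:440],(600,600),interpolation=cv2.INTER_CUBIC))
E
```

```text
trans [-80.7 202.1  -5.2] rot [-0.0027 -0.0073 -0.0011] | clock 6.22 pos [493.7 196.4 275.9] rpy [-179.85   -0.42   -3.73] F [-0.1  0.5  0.1] w 56.2
```

View pics/m4.png

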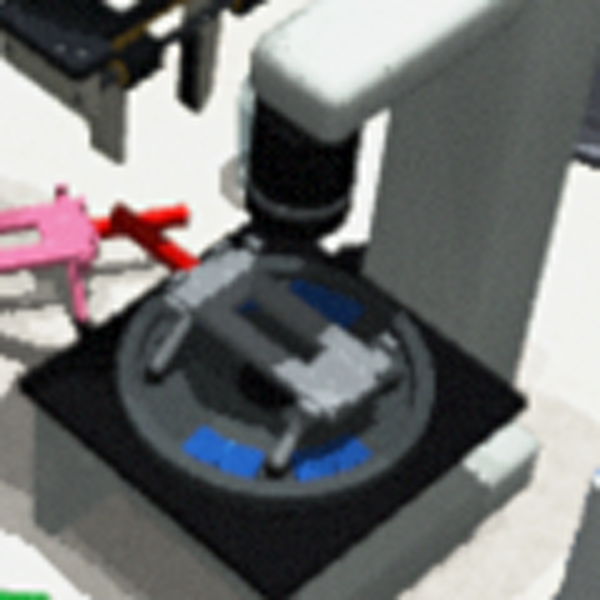

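```bash
python3 - <<'E'
from h import *; from bench import manip
for n,roi in(("scene",(180,330,65,58)),("top",(455,220,35,60))):
    g=cv2.cvtColor(cv2.imread(f"pics/{n}0.png"),cv2.COLOR_BGR2GRAY); x,y,w,h=roi
    k=6; c=cv2.GaussianBlur(cv2.resize(g[y:y+h,x:x+w],None,fx=k,fy=k,interpolation=cv2.INTER_CUBIC),(0,0),5)
    p=cv2.SimpleBlobDetector_Params(); p.filterByArea=True;p.minArea=60;p.maxArea=1500;p.filterByCircularity=p.filterByConvexity=p.filterByInertia=False;p.minThreshold=20;p.thresholdStep=3;p.minDistBetweenBlobs=10
    kp=np.array([q.pt for q in cv2.SimpleBlobDetector_create(p).detect(c)])
    px=(kp+.5)/k-.5+[x,y]; W=ray(n,px,.066); print(n,len(kp),rect(W),(W.mean(0)*1000).round(1))
    print((W[:,:2]*1000).round(0).astype(int).tolist())
E
```

```text
scene 34 (array([ 535.5, -383.6]), array([127.6,  56.1]), 2.4) [ 522.5 -378.3   66. ]
[[599, -381], [516, -412], [569, -382], [541, -356], [526, -356], [503, -371], [513, -356], [569, -396], [556, -397], [542, -397], [555, -383], [557, -369], [568, -354], [527, -383], [554, -355], [514, -384], [483, -371], [569, -369], [529, -398], [541, -383], [537, -370], [528, -370], [499, -385], [513, -371], [472, -372], [500, -399], [485, -399], [472, -400], [486, -385], [472, -386], [499, -357], [484, -358], [471, -358], [514, -398]]
top 25 (array([ 518.4, -375.7]), array([98. , 42.1]), 2.7) [ 519.8 -380.2   66. ]
[[473, -385], [471, -398], [483, -384], [498, -384], [526, -368], [527, -396], [526, -382], [539, -354], [540, -393], [540, -383], [552, -353], [555, -395], [568, -394], [469, -370], [484, -369], [484, -398], [497, -369], [498, -397], [511, -369], [512, -383], [513, -397], [540, -368], [553, -367], [567, -366], [568, -381]]
```

Call:
step_arm(translation=[[0,0,-10],[-20,20,-20],[-25,30,0],[-25,30,0],[-20,35,0],[-10,38,0],[0,40,0],[0,40,0],[0,40,0],[0,40,0],[0,40,0],[0,40,0]], rot=[[0,0,0],[0,0,0],[0,0,0],[0,0,0],[0,0,0],[0,0,0],[0,0,0],[0,0,0],[0,0,0],[0,0,0],[0,0,0],[0,0,0]], claw=1)

```text
clock: 7.27
tcp_pos: [0.3655, -0.1916, 0.3004]
tcp_rot: [-3.141, 0.001, -0.065]
wrist_force: [0.9, -0.2, -0.5]
grip_width: 0.0925
```

```bash
python3 - <<'E'
from h import *; from bench import manip
def P(n): K,T=C[n]["K"],C[n]["T"]; return K@np.linalg.inv(T)[:3]
for a,b in(((538,288),(130,350)),((538,190),(210,435))):
    X=cv2.triangulatePoints(P("top"),P("scene"),np.array(a,float).reshape(2,1),np.array(b,float).reshape(2,1));print("box",(X[:3]/X[3]*1000).ravel().round(0))
print(ray("top",[(515,180),(530,292)],0).round(3))
L=np.radians(42);Y=np.radians(2.4)
z=np.array([np.sin(L)*np.cos(Y),np.sin(L)*np.sin(Y),-np.cos(L)])
for gz in(.16,.051):
    goto(manip.state(),np.array([.4845,-.3778,gz])+.0188*z,[np.pi,-L,Y])
t=manip.get_image("top")["frame"]; cv2.imwrite("pics/t5.png",t)
hsv=cv2.cvtColor(t,cv2.COLOR_BGR2HSV); m=((hsv[...,0]<7)|(hsv[...,0]>173))&(hsv[...,1]>150)&(hsv[...,2]>60)
x,y,w,h=245,225,50,50; ys,xs=np.nonzero(m[y:y+h,x:x+w]); p=np.c_[xs+x,ys+y]; W=ray("top",p,.194)
print("handle",len(p),rect(W),(W.mean(0)*1000).round(1), p.min(0),p.max(0))
c=np.hstack([cv2.resize(t[165:275,225:325],(400,440),interpolation=cv2.INTER_CUBIC),cv2.resize(t[180:300,420:520],(400,440))])
cv2.imwrite("pics/m5.png",c)
E
```

```text
box [ 405. -524.  151.]
box [ 690. -529.  128.]
[[ 0.735 -0.526  0.   ]
 [ 0.396 -0.561  0.   ]]
trans [143.6 176.7 154.1] rot [ 0.0387  0.7332 -0.1027] | clock 7.27 pos [ 365.5 -191.6  300.4] rpy [-1.7997e+02  5.0000e-02 -3.7500e+00] F [ 0.9 -0.2 -0.5] w 92.5
trans [143.7 176.8 263.1] rot [ 0.0387  0.7332 -0.1027] | clock 7.27 pos [ 365.5 -191.6  300.4] rpy [-1.7997e+02  5.0000e-02 -3.7500e+00] F [ 0.9 -0.2 -0.5] w 92.5
handle 95 (array([502.1, 193.6]), array([60.6, 10.5]), 1.0) [502.6 193.6 194. ] [269 237] [273 260]
```

View pics/m5.png

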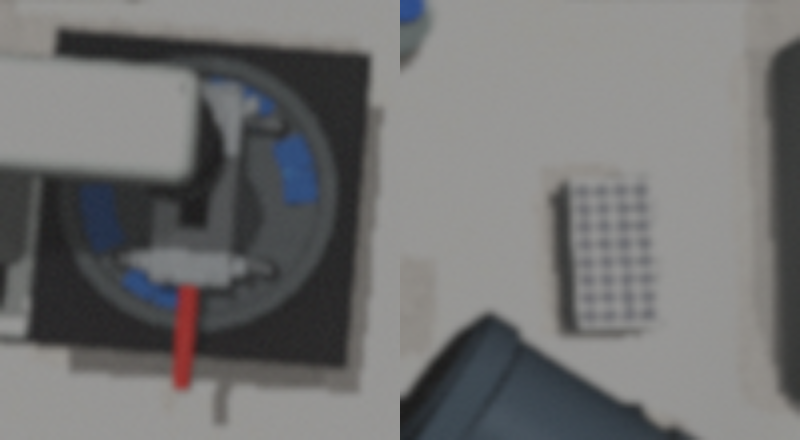

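The stand is level in its new heading. The handle runs from (188,288) to (182,388) in m5, with its feet in the gaps between the lands. The plate, at (615,255) in the right half, is unobstructed.

Call:
step_arm(translation=[[20,24,0],[24,30,10],[25,31,10],[25,31,10],[25,31,10],[24.5,30,10],[0,0,0],[0,0,0],[0,0,0],[0,0,0],[0,0,0],[0,0,0]], rot=[[0,0,0],[0,0,0],[0,0,0],[0,0,0],[0,0,0],[0.0055,0.1047,-0.0147],[0.0055,0.1047,-0.0147],[0.0055,0.1047,-0.0147],[0.0055,0.1047,-0.0147],[0.0055,0.1047,-0.0147],[0.0055,0.1047,-0.0147],[0.0055,0.1047,-0.0147]])

```text
clock: 8.32
tcp_pos: [0.4978, -0.3757, 0.2505]
tcp_rot: [3.14, -0.73, 0.042]
wrist_force: [0.8, 1.3, -0.1]
grip_width: 0.0929
```

```bash
python3 - <<'E'
from h import *; from bench import manip
L=np.radians(42);Y=np.radians(2.4)
z=np.array([np.sin(L)*np.cos(Y),np.sin(L)*np.sin(Y),-np.cos(L)])
for gz in(.11,.051):
    goto(manip.state(),np.array([.4845,-.3778,gz])+.0188*z,[np.pi,-L,Y])
a=ray("top",np.array([(188,286),(182,389)])/4+[225,165]-.4,.197)*1000; print(a.round(1))
b=ray("scene",np.array([(192,262),(117,209)])/5+[320,160]-.4,.197)*1000; print(b.round(1))
# predicted pixels of stand features for centre guess
c,s=np.cos(np.radians(-3.7)),np.sin(np.radians(-3.7))
for ctr in((603.5,188),):
    P=np.array([[ctr[0]+x*c-y*s,ctr[1]+x*s+y*c,196] for x,y in((-67,26),(-67,-26),(67,-26),(67,26),(-67,0),(-137,0))])/1e3
    print("top crop",((proj("top",P)-[225,165]+.4)*4).round(0).tolist()); print("scene m4",((proj("scene",P)-[320,160]+.4)*5).round(0).tolist())
E
```

```text
trans [-103.6    1.4  114.6] rot [ 0.0014  0.0029 -0.    ] | clock 8.32 pos [ 497.8 -375.7  250.5] rpy [179.92 -41.84   2.4 ] F [ 0.8  1.3 -0.1] w 92.9
trans [-143.     1.3  158.5] rot [ 0.0014  0.0029 -0.    ] | clock 8.32 pos [ 497.8 -375.7  250.5] rpy [179.92 -41.84   2.4 ] F [ 0.8  1.3 -0.1] w 92.9
[[534.4 192.3 197. ]
 [466.7 195.  197. ]]
[[535.8 190.9 197. ]
 [474.  192.6 197. ]]
top crop [[149.0, 280.0], [228.0, 286.0], [244.0, 86.0], [166.0, 80.0], [188.0, 283.0], [179.0, 389.0]]
scene m4 [[225.0, 241.0], [164.0, 284.0], [331.0, 413.0], [392.0, 366.0], [195.0, 263.0], [113.0, 201.0]]
```

Call:
step_arm(translation=[[-18,0.2,20],[-18,0.2,20],[-18,0.2,20],[-18,0.2,20],[-18,0.2,20],[-18,0.2,20],[-18,0.2,20],[-10,0,11],[-7,0,7.5],[0,0,0],[0,0,0]], rot=[[0.001,0.003,0],[0,0,0],[0,0,0],[0,0,0],[0,0,0],[0,0,0],[0,0,0],[0,0,0],[0,0,0],[0,0,0],[0,0,0]])

```text
clock: 9.23
tcp_pos: [0.497, -0.3764, 0.0365]
tcp_rot: [-3.138, -0.728, 0.04]
wrist_force: [0.7, -1.1, 0.3]
grip_width: 0.0931
```

```bash
python3 - <<'E'
from h import *; from bench import manip
L=np.radians(42);Y=np.radians(2.4)
z=np.array([np.sin(L)*np.cos(Y),np.sin(L)*np.sin(Y),-np.cos(L)])
goto(manip.state(),np.array([.4845,-.3778,.051])+.0188*z,[np.pi,-L,Y])
t=manip.get_image("scene")["frame"];cv2.imwrite("pics/m6.png",cv2.resize(t[290:410,150:270],(600,600)))
E
```

```text
trans [ 0.4  0.9 -0.4] rot [-0.0026  0.0048 -0.0011] | clock 9.23 pos [ 497.  -376.4   36.5] rpy [-179.8   -41.72    2.32] F [ 0.7 -1.1  0.3] w 93.1
```

View pics/m6.png

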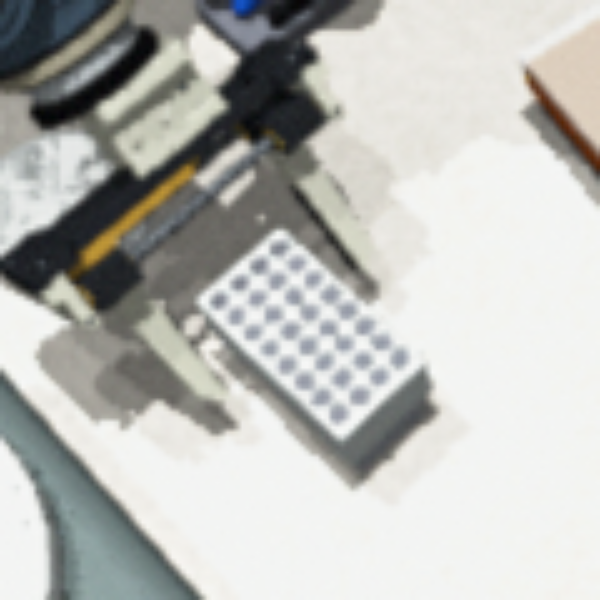

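The fingers at (345,240) and (190,350) straddle the plate near its robot-side end, clear of it and of everything else. Now I grip and lift.

Call:
step_arm(translation=[[0,0,0],[0,0,0],[0,0,0],[0,0,0],[0,0,0],[0,0,0],[0,0,0],[0,0,0]], rot=[[0,0,0],[0,0,0],[0,0,0],[0,0,0],[0,0,0],[0,0,0],[0,0,0],[0,0,0]], claw=0, squeeze=35)

```text
clock: 9.95
tcp_pos: [0.4972, -0.3769, 0.0373]
tcp_rot: [-3.14, -0.729, 0.042]
wrist_force: [-1.7, 0.4, 3.1]
grip_width: 0.0599
```

Call:
step_arm(translation=[[3.5,0,-4],[7,0,-8],[13,0,-15],[17,0,-19],[17,0,-19],[17,0,-19],[17,0,-19],[17,0,-19],[17,0,-19],[17,0,-19],[10,0,-11],[0,0,0]], rot=[[0,0,0],[0,0,0],[0,0,0],[0,0,0],[0,0,0],[0,0,0],[0,0,0],[0,0,0],[0,0,0],[0,0,0],[0,0,0],[0,0,0]])

```text
clock: 10.95
tcp_pos: [0.4975, -0.3778, 0.2698]
tcp_rot: [3.137, -0.731, 0.046]
wrist_force: [0.5, 0.2, -0.6]
grip_width: 0.0599
```

```bash
cat >> h.py <<'E'
def blobs(im,n,roi,z):
    g=cv2.cvtColor(im,cv2.COLOR_BGR2GRAY); x,y,w,h=[int(v) for v in roi]; k=6
    c=cv2.GaussianBlur(cv2.resize(g[y:y+h,x:x+w],None,fx=k,fy=k,interpolation=cv2.INTER_CUBIC),(0,0),5)
    p=cv2.SimpleBlobDetector_Params(); p.filterByArea=True;p.minArea=60;p.maxArea=1500;p.filterByCircularity=p.filterByConvexity=p.filterByInertia=False;p.minThreshold=20;p.thresholdStep=3;p.minDistBetweenBlobs=10
    kp=np.array([q.pt for q in cv2.SimpleBlobDetector_create(p).detect(c)]); return ray(n,(kp+.5)/k-.5+[x,y],z)*1000
E
python3 - <<'E'
from h import *; from bench import manip
s=manip.state(); A=R.from_euler("xyz",s["tcp_rot"]); g=s["tcp_pos"]-.0188*A.as_matrix()[:,2]
goto(s,s["tcp_pos"],s["tcp_rot"]); print("grasp",(g*1000).round(1), "qpos",s["qpos"].round(2))
zt=g[2]+.015
im=manip.get_image("scene")["frame"]; cv2.imwrite("pics/s7.png",im)
c=proj("scene",g+[.035,0,.015])[0]; W=blobs(im,"scene",(c[0]-45,c[1]-40,90,80),zt); print(c,len(W)); print(W[:,:2].round(0).astype(int).tolist())
cv2.imwrite("pics/m7.png",cv2.resize(im[int(c[1])-70:int(c[1])+70,int(c[0])-70:int(c[0])+70],(600,600)))
E
```

```text
trans [0. 0. 0.] rot [0. 0. 0.] | clock 10.95 pos [ 497.5 -377.8  269.8] rpy [179.73 -41.9    2.61] F [ 0.5  0.2 -0.6] w 59.9
grasp [ 485.  -378.3  283.8] qpos [-0.98  0.28  1.81  0.87  0.84  0.01]
[192.36428471 310.03194473] 42
[[498, -308], [509, -298], [475, -313], [453, -348], [481, -427], [471, -359], [472, -402], [474, -387], [473, -373], [555, -384], [503, -428], [527, -385], [570, -397], [555, -397], [570, -383], [543, -398], [568, -369], [542, -384], [569, -355], [541, -370], [501, -400], [500, -386], [514, -372], [527, -357], [486, -387], [500, -372], [512, -358], [485, -373], [499, -358], [529, -399], [555, -370], [515, -400], [554, -356], [514, -386], [527, -371], [541, -356], [487, -401], [485, -359], [483, -412], [495, -475], [612, -350], [539, -344]]
```

View pics/m7.png

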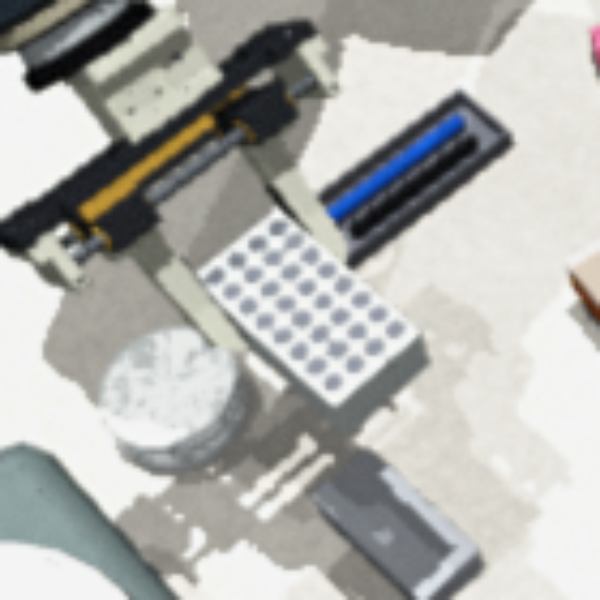

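The plate is held level, with its well grid centred at about (305,300) in the view, and the block below is free. I carry it back and left, over to the stand.

Call:
step_arm(translation=[[-9.3,-8,-8.4],[-9.3,-18,-8.4],[-9.3,-26,-8.4],[-9.3,-34,-8.4],[0,-36,0],[0,-36,0],[0,-36,0],[0,-36,0],[0,-36,0],[0,-36,0],[0,-36,0],[0,-36,0]], rot=[[0,0,0],[0,0,0],[0,0,0],[0,0,0],[0,0,0],[0,0,0],[0,0,0],[0,0,0],[0,0,0],[0,0,0],[0,0,0],[0,0,0]])

```text
clock: 12.0
tcp_pos: [0.4299, -0.0128, 0.2649]
tcp_rot: [-3.139, -0.725, 0.041]
wrist_force: [0.6, 0.1, -1.6]
grip_width: 0.06
```

Call:
step_arm(translation=[[0,-36,0],[0,-32,0],[0,-26,0],[0,-20,0],[0,-14,0],[0,-8,0],[0,-4,0],[0,0,0]], rot=[[0,0,0],[0,0,0],[0,0,0],[0,0,0],[0,0,0],[0,0,0],[0,0,0],[0,0,0]])

```text
clock: 12.67
tcp_pos: [0.4256, 0.0846, 0.2625]
tcp_rot: [3.14, -0.711, 0.042]
wrist_force: [-1.1, 0.7, -1.6]
grip_width: 0.0602
```

```bash
python3 - <<'E'
from h import *; from bench import manip
s=manip.state();L=np.radians(41.85);Y=np.radians(-3.6);h=np.array([np.cos(Y),np.sin(Y),0]);u=np.array([0,0,1])
z=np.sin(L)*h-np.cos(L)*u
def tgt(c): return np.array([.6026,.1887,0])+h*(-.0355-c[0])+u*(.2173+c[1])+.0188*z
for c in((.13,.055),(.13,.015),(0,.015),(0,0)): goto(s,tgt(c),[np.pi,-L,Y])
print(s["qpos"].round(2))
E
```

```text
trans [  19.3 -112.6   22.1] rot [-0.068   0.0189  0.079 ] | clock 12.67 pos [425.6  84.6 262.5] rpy [179.92 -40.76   2.42] F [-1.1  0.7 -1.6] w 60.2
trans [  -6.8 -112.7   52.4] rot [-0.068   0.0189  0.079 ] | clock 12.67 pos [425.6  84.6 262.5] rpy [179.92 -40.76   2.42] F [-1.1  0.7 -1.6] w 60.2
trans [ 91.1 -99.2 136.8] rot [-0.068   0.0189  0.079 ] | clock 12.67 pos [425.6  84.6 262.5] rpy [179.92 -40.76   2.42] F [-1.1  0.7 -1.6] w 60.2
trans [ 81.3 -99.2 148.2] rot [-0.068   0.0189  0.079 ] | clock 12.67 pos [425.6  84.6 262.5] rpy [179.92 -40.76   2.42] F [-1.1  0.7 -1.6] w 60.2
[ 0.12 -0.21  2.33 -0.18  0.32  1.8 ]
```

Call:
step_arm(translation=[[7,-6,7],[7,-12,7],[7,-12,7],[7,-12,7],[7,-12,7],[7,-14,7],[0,-14,0],[0,-14,0],[0,-13.5,0],[0,0,0],[0,0,0],[0,0,0]], rot=[[0,0,0],[0,0,0],[0,0,0],[0,0,0],[0,0,0],[0,0,0],[0,0,0],[0,0,0],[-0.017,0.0047,0.02],[-0.017,0.0047,0.02],[-0.017,0.0047,0.02],[-0.017,0.0047,0.02]])

```text
clock: 13.67
tcp_pos: [0.4809, 0.1951, 0.2584]
tcp_rot: [-3.142, -0.731, -0.066]
wrist_force: [0.4, 0.4, -0.8]
grip_width: 0.0599
```

```bash
cat > g.py <<'E'
from h import *; from bench import manip
s=manip.state();L=np.radians(41.85);Y=np.radians(-3.6);h=np.array([np.cos(Y),np.sin(Y),0]);u=np.array([0,0,1])
z=np.sin(L)*h-np.cos(L)*u
def tgt(c): return np.array([.6026,.1887,0])+h*(-.0355-c[0])+u*(.2173+c[1])+.0188*z
for c in((.10,.055),(.10,.015),(0,.015),(0,0)): goto(s,tgt(c),[np.pi,-L,Y])
print(s["qpos"].round(2))
E
python3 g.py
```

```text
trans [-0.9 -1.3 -0.6] rot [ 0.0023 -0.0003 -0.0027] | clock 13.67 pos [480.9 195.1 258.4] rpy [-180.    -41.87   -3.81] F [ 0.4  0.4 -0.8] w 59.9
trans [-27.6  -1.3  29.2] rot [ 0.0023 -0.0003 -0.0027] | clock 13.67 pos [480.9 195.1 258.4] rpy [-180.    -41.87   -3.81] F [ 0.4  0.4 -0.8] w 59.9
trans [46.9 -1.6 95.9] rot [ 0.0023 -0.0003 -0.0027] | clock 13.67 pos [480.9 195.1 258.4] rpy [-180.    -41.87   -3.81] F [ 0.4  0.4 -0.8] w 59.9
trans [ 36.9  -1.6 107.1] rot [ 0.0023 -0.0003 -0.0027] | clock 13.67 pos [480.9 195.1 258.4] rpy [-180.    -41.87   -3.81] F [ 0.4  0.4 -0.8] w 59.9
[ 0.48  0.04  2.13 -0.87  0.47  2.81]
```

Call:
step_arm(translation=[[0.8,-0.4,14.1],[0.8,-0.4,14.1],[0.8,-0.4,14.1],[0.8,-0.4,14.1],[7.5,0,6.7],[7.5,0,6.7],[7.5,0,6.7],[7.5,0,6.7],[5,0,4.4],[0,0,0],[0,0,0]], rot=[[0,0,0],[0,0,0],[0,0,0],[0,0,0],[0.0023,0,-0.0027],[0,0,0],[0,0,0],[0,0,0],[0,0,0],[0,0,0],[0,0,0]])

```text
clock: 14.58
tcp_pos: [0.5701, 0.1895, 0.2253]
tcp_rot: [-3.139, -0.723, -0.06]
wrist_force: [-0.7, -0.2, -1.3]
grip_width: 0.0599
```

```bash
python3 g.py; python3 - <<'E'
from h import *; from bench import manip
s=manip.state(); g=s["tcp_pos"]-.0188*R.from_euler("xyz",s["tcp_rot"]).as_matrix()[:,2]
im=manip.get_image("scene")["frame"];tp=manip.get_image("top")["frame"]
Y=np.radians(-3.6);c,sn=np.cos(Y),np.sin(Y); pc=g+.0355*np.array([c,sn,0])+[0,0,.0147]; print("pred plate top centre",(pc*1e3).round(1))
q=proj("scene",pc)[0]; W=blobs(im,"scene",(q[0]-40,q[1]-35,80,70),pc[2]); d=(W-pc*1e3)[:,:2]@np.array([[c,-sn],[sn,c]])
k=(abs(d[:,0])<56)&(abs(d[:,1])<27); print("wells rel. to predicted, stand axes",d[k].round(0).astype(int).tolist())
cv2.imwrite("pics/s8.png",im);cv2.imwrite("pics/t8.png",tp)
a=cv2.resize(im[170:260,330:430],(400,360),interpolation=cv2.INTER_CUBIC); b=cv2.resize(tp[165:275,225:325],(400,440),interpolation=cv2.INTER_CUBIC)[:360+80]
cv2.imwrite("pics/m8.png",np.hstack([cv2.copyMakeBorder(a,0,80,0,0,0),b]))
E
```

```text
trans [-46.   -1.8 -84.7] rot [-0.0044  0.0071  0.0021] | clock 14.58 pos [570.1 189.5 225.3] rpy [-179.85  -41.44   -3.44] F [-0.7 -0.2 -1.3] w 59.9
trans [-72.5  -1.7 -54.7] rot [-0.0044  0.0071  0.0021] | clock 14.58 pos [570.1 189.5 225.3] rpy [-179.85  -41.44   -3.44] F [-0.7 -0.2 -1.3] w 59.9
trans [ 2.5 -1.2 11.5] rot [-0.0044  0.0071  0.0021] | clock 14.58 pos [570.1 189.5 225.3] rpy [-179.85  -41.44   -3.44] F [-0.7 -0.2 -1.3] w 59.9
trans [-7.4 -1.2 22.8] rot [-0.0044  0.0071  0.0021] | clock 14.58 pos [570.1 189.5 225.3] rpy [-179.85  -41.44   -3.44] F [-0.7 -0.2 -1.3] w 59.9
[ 0.37  0.23  2.   -0.88  0.36  2.75]
pred plate top centre [593.2 187.9 254.1]
wells rel. to predicted, stand axes [[23, 6], [23, -8], [8, -9], [22, 18], [-6, -8], [-19, -9], [-6, -23], [-19, -21], [50, -8], [-47, -24], [50, 6], [-48, 5], [-48, -9], [50, -23]]
```

```bash
cat > fit.py <<'E'
from h import *
from scipy.optimize import minimize
def soft(n,p,shape,z0):
    c,s=np.cos(p[2]),np.sin(p[2]); P=np.array([[p[0]+(x*c-y*s)/1e3,p[1]+(x*s+y*c)/1e3,z0+z] for x in(-137,-67) for y in(-6,6) for z in(.036,.050)])
    h=cv2.convexHull(((proj(n,P)+.5)*8*256-128).astype(np.int32)) if 0 else cv2.convexHull(((proj(n,P)-OFF[n]+.5)*8).astype(np.float32)).astype(np.int32)
    m=np.zeros((shape[0]*8,shape[1]*8),np.float32); cv2.fillConvexPoly(m,h,1); return cv2.GaussianBlur(cv2.resize(m,shape[::-1],interpolation=cv2.INTER_AREA),(0,0),.8)
OFF={"top":np.array([255,225]),"scene":np.array([335,195])}
for n,f in(("top","pics/t5.png"),("scene","pics/s7.png")):
    o=OFF[n]; im=cv2.imread(f).astype(np.float32)[o[1]:o[1]+45,o[0]:o[0]+35]; r=np.clip(im[...,2]-np.maximum(im[...,0],im[...,1])-20,0,None); r/=np.percentile(r,97 if n=="top" else 95); r=np.clip(r,0,1)
    if n=="scene": r[:, :]*=1
    best=None
    for y0 in(.186,.189):
        F=lambda p:((soft(n,[p[0],p[1],p[2]],r.shape,.146)-r)**2).sum()
        q=minimize(F,[.603,y0,-.06],method="Nelder-Mead",options=dict(initial_simplex=[[.603,y0,-.06],[.607,y0,-.06],[.603,y0+.004,-.06],[.603,y0,-.02]],xatol=1e-5,fatol=1e-4))
        print(n,q.fun.round(2),r.sum().round(1),(q.x[:2]*1000).round(1),np.degrees(q.x[2]).round(2))
E
python3 fit.py
```

```text
top 8.38 109.8 [603.2 188.3] -3.58
top 8.46 109.8 [603.2 188.9] -3.34
scene 48.41 138.9 [600.4 189.9] -3.87
scene 48.42 138.9 [600.5 191.7] -2.53
```

Call:
step_arm(translation=[[0.8,-0.4,3.8],[0.8,-0.4,3.8],[0.8,-0.4,3.8],[0,0,0],[-1.3,0,1.5],[-1.3,0,1.5],[-1.3,0,1.5],[0,0,0],[0,0,0]], rot=[[0,0,0],[0,0,0],[-0.0044,0.0071,0.0021],[0,0,0],[0,0,0],[0,0,0],[0,0,0],[0,0,0],[0,0,0]])

```text
clock: 15.43
tcp_pos: [0.5796, 0.1902, 0.2124]
tcp_rot: [3.142, -0.73, -0.062]
wrist_force: [0.4, -0.6, -0.8]
grip_width: 0.0598
```

```bash
python3 g.py|tail -2
```

```text
trans [-6.   0.1  6.9] rot [-0.0002 -0.0001  0.0003] | clock 15.43 pos [579.6 190.2 212.4] rpy [180.   -41.85  -3.58] F [ 0.4 -0.6 -0.8] w 59.8
[ 0.37  0.27  1.99 -0.97  0.34  2.84]
```

Joint 6 is at 2.84, close to its limit of 2.87. Yawing slightly within the tab clearance should move it back, so I try that.

Call:
step_arm(translation=[[0,0,0],[0,0,0],[0,0,0]], rot=[[0.014,0,-0.0156],[0,0,0],[0,0,0]])

```text
clock: 15.68
tcp_pos: [0.5797, 0.1901, 0.2127]
tcp_rot: [-3.141, -0.731, -0.042]
wrist_force: [0.3, -0.0, -1.9]
grip_width: 0.06
```

```bash
python3 g.py|tail -2; python3 -c "
from bench import manip;print(manip.state()['qpos'].round(4))"
```

```text
trans [-6.2 -0.   7. ] rot [-0.0139 -0.0005  0.0151] | clock 15.68 pos [579.7 190.1 212.7] rpy [-179.98  -41.88   -2.43] F [ 0.3 -0.  -1.9] w 60.0
[ 0.36  0.26  2.   -0.96  0.32  2.81]
[ 0.3594  0.2636  1.9964 -0.9568  0.3247  2.8085]
```

Call:
step_arm(translation=[[-1,0,1.1],[-1,0,1.1],[-1,0,1.1],[0,0,0],[0,0,0]], rot=[[0,0,0],[0,0,0],[0,0,0],[0,0,0],[0,0,0]])

```text
clock: 16.1
tcp_pos: [0.5796, 0.1903, 0.2079]
tcp_rot: [3.142, -0.73, -0.041]
wrist_force: [-0.1, 0.7, -1.6]
grip_width: 0.0598
```

```bash
python3 g.py|tail -2; python3 - <<'E'
from h import *; from bench import manip
s=manip.state();print(s['qpos'].round(4))
im=manip.get_image("scene")["frame"];tp=manip.get_image("top")["frame"]
a=cv2.resize(im[180:260,335:425],(450,400),interpolation=cv2.INTER_CUBIC); b=cv2.resize(tp[175:255,245:315],(350,400),interpolation=cv2.INTER_CUBIC)
cv2.imwrite("pics/m9.png",np.hstack([a,b]))
E
```

```text
trans [-3.   0.1  3.5] rot [-0.0142 -0.      0.0159] | clock 16.1 pos [579.6 190.3 207.9] rpy [180.   -41.85  -2.37] F [-0.1  0.7 -1.6] w 59.8
[ 0.36  0.27  2.   -0.98  0.32  2.84]
[ 0.3596  0.2716  2.0004 -0.9848  0.318   2.8376]
```

View pics/m9.png

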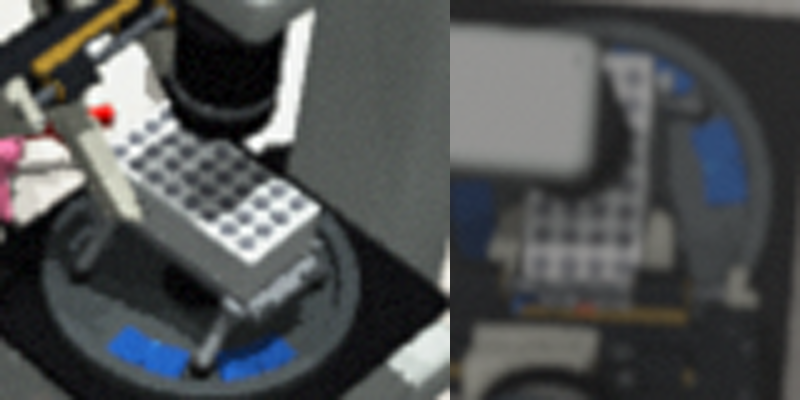

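The plate is under the lamp with its far edge at (320,215)–(250,265), just inside the tabs. The far-end tabs are visible at about (285,280), and the lamp is clear. Joint 6 is now at 2.838, so I ease the lean by 0.6° and then go down to contact.

Call:
step_arm(translation=[[0,0,0],[-0.6,0,0.7],[-0.6,0,0.7],[-0.4,0,0.4],[0,0,0],[0,0,0]], rot=[[0,-0.0105,0],[0,0,0],[0,0,0],[0,0,0],[0,0,0],[0,0,0]])

```text
clock: 16.7
tcp_pos: [0.5795, 0.1903, 0.2056]
tcp_rot: [3.142, -0.72, -0.041]
wrist_force: [-0.3, 0.0, -0.9]
grip_width: 0.0598
```

```bash
python3 g.py|tail -2; python3 -c "
from bench import manip;s=manip.state();print(s['qpos'].round(4),s['moment'].round(2))"
```

```text
trans [-1.4  0.1  1.8] rot [-0.0142  0.0102  0.016 ] | clock 16.7 pos [579.5 190.3 205.6] rpy [180.   -41.26  -2.38] F [-0.3  0.  -0.9] w 59.8
[ 0.36  0.28  2.   -0.95  0.32  2.8 ]
[ 0.3576  0.2753  1.9964 -0.9519  0.3201  2.8048] [ 0.07  0.52 -0.03]
```

Call:
step_arm(translation=[[-0.4,0,0.5],[-0.4,0,0.4],[0,0,0],[0,0,0]], rot=[[0,0,0],[0,0,0],[0,0,0],[0,0,0]])

```text
clock: 17.03
tcp_pos: [0.5796, 0.1903, 0.2044]
tcp_rot: [-3.142, -0.72, -0.042]
wrist_force: [-0.2, -0.2, -1.7]
grip_width: 0.0597
```

Call:
step_arm(translation=[[-0.3,0,0.4],[-0.3,0,0.3],[0,0,0],[0,0,0]], rot=[[0,0,0],[0,0,0],[0,0,0],[0,0,0]])

```text
clock: 17.37
tcp_pos: [0.5797, 0.1903, 0.2037]
tcp_rot: [-3.141, -0.721, -0.042]
wrist_force: [0.4, -0.8, -0.8]
grip_width: 0.0596
```

Call:
step_arm(translation=[[-0.3,0,0.4],[-0.3,0,0.3],[0,0,0],[0,0,0]], rot=[[0,0,0],[0,0,0],[0,0,0],[0,0,0]])

```text
clock: 17.7
tcp_pos: [0.5799, 0.1904, 0.2033]
tcp_rot: [-3.141, -0.721, -0.042]
wrist_force: [-2.8, -0.2, 4.9]
grip_width: 0.0599
```

Call:
step_arm(translation=[[-0.3,0,0.4],[-0.3,0,0.3],[0,0,0],[0,0,0]], rot=[[0,0,0],[0,0,0],[0,0,0],[0,0,0]])

```text
clock: 18.03
tcp_pos: [0.5802, 0.1905, 0.2029]
tcp_rot: [-3.141, -0.722, -0.042]
wrist_force: [-4.9, -1.4, 9.1]
grip_width: 0.0597
```

```bash
python3 g.py|tail -2; python3 -c "
from bench import manip;s=manip.state();print(s['qpos'].round(4),s['moment'].round(2))"
```

```text
trans [-0.1  0.4 -0.6] rot [-0.0148  0.008   0.0158] | clock 18.03 pos [580.2 190.5 202.9] rpy [-179.95  -41.39   -2.39] F [-4.9 -1.4  9.1] w 59.7
[ 0.36  0.28  2.   -0.98  0.31  2.83]
[ 0.3576  0.2807  1.9985 -0.9769  0.3145  2.8307] [-0.18 -0.59 -0.24]
```

Contact came at the height expected for the stand top. I soften the grip so the plate settles flat, then open and back out along the tool axis.

Call:
step_arm(translation=[[0,0,0],[0,0,0],[0,0,0],[0,0,0]], rot=[[0,0,0],[0,0,0],[0,0,0],[0,0,0]], squeeze=4)

```text
clock: 18.37
tcp_pos: [0.58, 0.1905, 0.2025]
tcp_rot: [-3.141, -0.722, -0.042]
wrist_force: [-2.2, 0.2, 5.3]
grip_width: 0.0602
```

Call:
step_arm(translation=[[0,0,0],[0,0,0],[0,0,0],[0,0,0],[0,0,0],[0,0,0]], rot=[[0,0,0],[0,0,0],[0,0,0],[0,0,0],[0,0,0],[0,0,0]], claw=1)

```text
clock: 18.87
tcp_pos: [0.5796, 0.1903, 0.2016]
tcp_rot: [-3.142, -0.72, -0.042]
wrist_force: [-0.3, 0.3, 1.1]
grip_width: 0.0918
```

Call:
step_arm(translation=[[0,0,-5],[0,0,-10],[0,0,-15],[0,0,-20],[0,0,-25],[0,0,-25],[0,0,-20],[0,0,0],[0,0,0]], rot=[[0,0,0],[0,0,0],[0,0,0],[0,0,0],[0,0,0],[0,0,0],[0,0,0],[0,0,0],[0,0,0]])

```text
clock: 19.62
tcp_pos: [0.5005, 0.1939, 0.2928]
tcp_rot: [-3.14, -0.722, -0.042]
wrist_force: [-0.2, 0.0, -0.5]
grip_width: 0.0928
```

```bash
python3 g.py|tail -2; python3 - <<'E'
from h import *; from bench import manip
im=manip.get_image("scene")["frame"];tp=manip.get_image("top")["frame"]
Y=np.radians(-3.5);c,sn=np.cos(Y),np.sin(Y); pc=np.array([.603,.188,.232])
for n,f,w in(("scene",im,35),("top",tp,32)):
    q=proj(n,pc)[0]; W=blobs(f,n,(q[0]-w,q[1]-w,2*w,2*w),.232); d=(W-pc*1e3)[:,:2]@np.array([[c,-sn],[sn,c]])
    k=(abs(d[:,0])<58)&(abs(d[:,1])<28); print(n,sorted(d[k].round(0).astype(int).tolist()))
a=cv2.resize(im[180:260,335:425],(450,400),interpolation=cv2.INTER_CUBIC); b=cv2.resize(tp[175:255,245:315],(350,400),interpolation=cv2.INTER_CUBIC)
cv2.imwrite("pics/m10.png",np.hstack([a,b]))
E
```

```text
trans [  0.4   0.6 119.6] rot [-0.0155  0.0084  0.0157] | clock 19.62 pos [500.5 193.9 292.8] rpy [-179.91  -41.37   -2.4 ] F [-0.2  0.  -0.5] w 92.8
[ 0.44  0.02  2.05 -0.68  0.51  2.56]
scene [[-48, -8], [-33, -21], [-33, -8], [-20, 6], [-19, -22], [-19, -7], [-4, 6], [8, -5], [8, 6], [20, -6], [20, 7], [35, -7], [36, 7], [37, -21], [48, 20], [50, -20], [50, -8], [50, 9]]
top [[-51, 21], [-50, -22], [-36, -20], [-36, -7], [-36, 21], [-35, 7], [-22, -20], [6, -10], [47, -19]]
```

Call:
step_arm(translation=[[0,10,-15],[0,20,-20],[0,30,-20],[0,35,-10],[0,35,0],[0,35,0],[0,35,0],[0,35,0],[0,35,0],[0,20,0],[0,0,0],[0,0,0]], rot=[[0,0,0],[0,0,0],[0,0,0],[0,0,0],[0,0,0],[0,0,0],[0,0,0],[0,0,0],[0,0,0],[0,0,0],[0,0,0],[0,0,0]])

```text
clock: 20.72
tcp_pos: [0.4478, -0.0569, 0.3377]
tcp_rot: [-3.141, -0.709, -0.047]
wrist_force: [0.2, 0.7, 0.4]
grip_width: 0.0931
```

```bash
python3 - <<'E'
from h import *; from bench import manip
im=manip.get_image("scene")["frame"];tp=manip.get_image("top")["frame"]
cv2.imwrite("pics/t11.png",tp);cv2.imwrite("pics/s11.png",im);print(manip.state()["clock"],manip.state()["wrist_force"].round(1))
Y=np.radians(-3.5);c,sn=np.cos(Y),np.sin(Y); pc=np.array([.603,.188,.232])
gx,gy=[v.ravel() for v in np.meshgrid((np.arange(8)-3.5)*14.1,(np.arange(4)-1.5)*14.1)]
from scipy.optimize import least_squares
for n,f,w in(("scene",im,35),("top",tp,32)):
    q=proj(n,pc)[0]; W=blobs(f,n,(q[0]-w,q[1]-w,2*w,2*w),.232); d=(W-pc*1e3)[:,:2]@np.array([[c,-sn],[sn,c]])
    j=np.array([np.argmin(np.hypot(gx-a,gy-b)) for a,b in d]); r=d-np.c_[gx,gy][j]; k=np.hypot(*r.T)<4
    X=np.c_[np.ones(k.sum()),gx[j[k]],gy[j[k]]]; S=np.linalg.lstsq(X,r[k],rcond=None)[0]
    print(n,k.sum(),"offset",S[0].round(1),"gradients deg",np.degrees(S[1:]).round(1).tolist())
# change elsewhere vs start
s0=cv2.imread("pics/scene0.png"); D=cv2.absdiff(s0,im).max(2)
for nm,P in dict(green=(310,289),pink=(280,250),amber=(331,333),clear=(303,363),tip=(273,314),pinkstand=(322,210)).items(): x,y=P; print(nm,int(np.percentile(D[y-12:y+12,x-12:x+12],90)),end=" ")
E
sed -i 's#pics/t5.png#pics/t11.png#;s#pics/s7.png#pics/s11.png#' fit.py; python3 fit.py
```

```text
20.8167 [-0.4  0.8  0.1]
scene 20 offset [ 1.1 -0.4] gradients deg [[-1.3, 1.2], [-0.9, -3.1]]
top 9 offset [-1.4  0.9] gradients deg [[-1.0, 1.2], [-0.2, -0.5]]
green 30 pink 121 amber 9 clear 10 tip 11 pinkstand 10 top 8.55 108.7 [603.9 188.1] -3.69
top 8.74 108.7 [603.9 189. ] -3.16
scene 69.13 137.6 [598.5 189.6] -3.54
scene 66.89 137.6 [588.6 194.3] -1.02
```

```bash
python3 -c "
from bench import manip
print(manip.job_done(), manip.state()['clock'])"
```

```text
the job is handed in; nothing more can be done
the job is handed in; nothing more can be done
```

I turned the stand 23° clockwise by its red handle until its feet went down in the gaps, lowered it about 4 mm and let go. I then set the white plate on it under the lamp, holding it with the tool leaned about 42° back, released it and moved the arm clear. The job was handed in about 21 s into the 64 s limit.

**Last checks:**
- **Stand:** the top camera puts it at about (604, 188.5) mm at −3.2° to −3.7°, still seated as after release. The same check from the scene camera was unusable because the pink stand's red handle is beside it.
- **Plate:** contact came at the expected height. Its wells are centred within about 1.5 mm of the stand's centre and turned about 1.2° from it, which fits between the tabs. The two cameras disagreed by about 2.5 mm along its length. They show no tilt as large as an edge resting on a tab.
- **Forces:** the wrist force I read at the end of each move was never above about 11 N.
- **Joint 6:** it came within about 0.03 rad of its limit while I lowered the plate. I turned the plate 1.2° and eased the lean 0.6° to stay clear; the highest reading was 2.84 against 2.87.
- **Other things on the bench:** the amber and clear bottles, tip box and pink stand look unchanged. The green and pink blocks showed image changes, probably the arm and its shadow over them; I did not confirm this. I did not compare the beaker at the end.
- **Pictures:** my 12 views were used up by the lowering, so everything after release was checked by numbers only.

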